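# Slack off the ratchet reel to its stop

## Task

Slack off the hand-cranked ratchet reel: swing its red pawl well clear of the toothed wheel, then wind the crank back (clockwise from above) until the crank arm rests against the tip of the stop screw, feeling for it gently (well under 20 N). Then lay the pawl back against the wheel with its nose in among the teeth, leaving the crank arm at the stop, and let go; force nothing, and leave the things lying around where they are.

Things in the scene. Friction and masses are not known exactly. Their poses are not given: they have to be found in the camera images.
- frame: blue steel base plate of the reel, 170 x 215 x 10 mm, fixed; origin on the table on the reel's axis (the plate's centre is 15 mm along +y from it); x, y along its sides, z up. The pawl sits on its near left side when its x points away from the robot.
- reel: turning part: spool, steel ratchet wheel (12 saw teeth, tip radius 50, root 39 mm, 30 to 40 mm above the table), grey crank arm (14 wide, 48 to 56 mm above the table). Origin on its vertical axis, 14 mm above the table; +x along the arm to the grip. A brake (0.4 N m, 6 N at the grip) holds it where left. Forward is counter-clockwise from above; the seated pawl blocks the back turn after at most 9 degrees.
- crank_grip (a point): middle of the black round grip at the arm's end, 70 mm from the axis: an upright post, 22 mm in diameter, 64 to 112 mm above the table (this point at 88 mm); it revolves freely on its own axis, so it can be held at a constant wrist angle while the crank turns
- pawl: red pawl lever that swings level about an upright pivot; origin on the pivot, 30 mm above the table, z up. The pivot is stiff (0.06 N m), so it stays where it is put. When seated in the teeth its x lies along a radius of the wheel through the nose; turning it clockwise from above swings the nose out, 0.9 rad at most.
- pawl_pin (a point): grip point, 80 mm above the table, on the upright steel pin (12 mm diameter, black 15 mm cap, 40 to 102 mm above the table) at the pawl's outer end; 42.7 mm from the pivot (40 mm along the pawl's x, -15 mm along its y). Push or pinch it from above to swing the pawl.
- pawl_nose (a point): corner of the pawl's nose that goes deepest into the teeth, 35 mm above the table: 42.5 mm from the reel's axis when seated; clear of the teeth beyond 50 mm (about 0.17 rad of swing), well clear from 58 mm (about 0.33 rad)
- stop_bracket: yellow upright bracket (14 x 16 mm, top 59 mm up) on a clamp ring round the reel's foot, clamped; origin on the reel's axis, z up. It stands at x = 60, y = -38 mm. A dark screw passes through it along +y at x = 60 mm, 52 mm up, and sticks out by a different amount each time: its 10 mm round tip is centred between y = -18 and +18 mm. The arm's clockwise side stops on that tip.

How it is judged:
By the outcome, as a careful person would: the job done as asked, in the order asked, and still so for the second after the job is handed in, with the robot touching nothing.
It also fails if it takes over 67 s, if anything falls off the work surface, if the arm or the gripper's body presses on something with over 40 N, if the wrist force passes 120 N, or if a joint passes its speed limit or range.

## Robot

A 6-joint arm with a two-finger parallel gripper is mounted at the origin on a cart in front of the work surface, level with it; the furniture and walls round the work are solid. World frame = base frame: x ahead of the robot, y to its left, z up, the work surface at z = 0. Lengths are in m, angles in rad, forces in N, time in s.
With the tool pointing down it reaches from about 0.325 to 0.9 m from the base axis. Payload 6.1 kg.
Tool frame: the origin (TCP) lies on the mounting face of the last link; the fingertips stand ahead of it and the grasp point (between the pads) lies 164 mm ahead of it (tips_ahead is the y of the fingertips in the tool frame, in m); y points along the fingers, x is the direction in which the jaws open and shut, and the axes are right-handed (so a half turn about y gives the same grasp; the last joint's range is limited). The gripper opens to 87 mm and grips with 3 to 60 N. Pads are 19 mm wide; open, the fingers measure 117 mm over their backs; the gripper's body (75 mm by 190 mm) begins 51 mm behind the grasp point.
Start: joints at [-1.364, 0.22, 1.526, -0, 1.395, -0.126], TCP at [0.204, -0.591, 0.405] pointing down, gripper open.
Joint ranges: [-2.98, 2.98], [-0.91, 2.08], [0.09, 2.57], [-1.24, 4.39], [0.2, 2.65], [-2.68, 2.68]. Speed limits (rad/s): [2.57, 2.57, 3.01, 3.14, 3.14, 3.14].

## Interface

Orientations are given as a rotation vector (axis times angle).
In Python, from plant import * gives the robot as it stands. The module is installed in compiled form; this text tells all that it offers. Calls block until the motion is done:
- movep(position, orientation): joint-space move of the TCP to a pose.
- move_linear(position, speed=0.15, orientation=None, threshold=None): straight line of the TCP; orientation=None keeps the orientation; speed is the mean speed in m/s. With threshold (N) it stops when the force on the tool has changed by that much, and returns True; else False.
- movej(angles): joint-space move.
- open_jaws() and grab(grasp_force=None): open the fingers fully, or close them until they stop; grasp_force is the grip in N (None keeps the last).
- sleep(seconds).
- solve_ik(position, orientation): joint angles nearest the present ones, or None.
- read_camera(name): name is "side" or "top"; returns the picture (420x560x3 uint8, red, green, blue); there is no depth.
- camera_info(name): a dict with "fx", "fy", "cx", "cy" (pixels), "dist_coeffs" ([k1, k2, p1, p2, k3] as OpenCV has them; the pictures are not rectified), "world_from_camera" (4x4, takes a point from camera to world coordinates). Camera axes: x right, y up, looking along -z (the intrinsics and any distortion apply to the point x, -y, -z); pixel columns grow to the right and rows downward; lengths in m; the calibration is good to about 2 mm. A picture is of the moment at which its call begins. camera_info takes no time and is no camera call.
A pose or a line that the arm cannot do raises Unreachable and nothing moves.
- job_done(): hands the job in, once; it reports no verdict.
Readings, each from a call of its own:
- current_t(): time.
- current_q(): joint angles.
- current_dq(): joint speeds.
- current_tau(): joint torques, N m.
- current_position(): TCP position.
- current_orientation(): TCP orientation.
- current_ft_force(): force on the tool from outside, world axes, zero at the start.
- current_moment(): the same for the moment, N m.
- current_opening(): finger opening in m.
Only numpy, scipy, OpenCV 4.12 (cv2) and the standard library are available. Lean on these libraries where they do the work, as an engineer would, in place of code of your own. Each camera call takes 0.05 s, during which the arm holds its last target. There are 200 camera calls.

## Working session

There is one attempt and no reset: what is moved stays moved. The work goes in short steps, each a Python script; the robot and the scene stay as the last script left them, time stands still between calls to the robot, and variables do not carry over. Pictures are saved under pics/ and viewed, about 8 in all and at most 12, crops included, and the job is handed in when it is done.

```bash
mkdir -p pics; python3 - <<'E'
from plant import *
import cv2,numpy as np
for n in("side","top"):
    im=read_camera(n); cv2.imwrite(f"pics/{n}0.png",cv2.cvtColor(im,cv2.COLOR_RGB2BGR)); c=camera_info(n); print(n,{k:np.round(v,3).tolist() for k,v in c.items()})
print(current_t(),current_position(),current_orientation(),current_opening())
try: print(tips_ahead)
except Exception as e: print(e)
E
```

```text
side {'fx': 418.284, 'fy': 418.284, 'cx': 283.696, 'cy': 209.803, 'dist_coeffs': [0.005, 0.0, 0.0, 0.0, 0.0], 'world_from_camera': [[-0.998, -0.058, 0.034, 0.546], [0.065, -0.691, 0.72, 0.651], [-0.019, 0.721, 0.693, 0.644], [0.0, 0.0, 0.0, 1.0]]}
top {'fx': 480.418, 'fy': 480.418, 'cx': 273.078, 'cy': 207.458, 'dist_coeffs': [-0.029, 0.0, 0.0, 0.0, 0.0], 'world_from_camera': [[-0.019, 0.997, -0.069, 0.46], [-1.0, -0.02, -0.01, 0.044], [-0.011, 0.069, 0.998, 0.925], [0.0, 0.0, 0.0, 1.0]]}
0.1 [ 0.20411511 -0.59047667  0.40373177] [-1.34724553  0.9615786  -0.95937089] 0.08694417108562047
0.1822
```

View pics/top0.png

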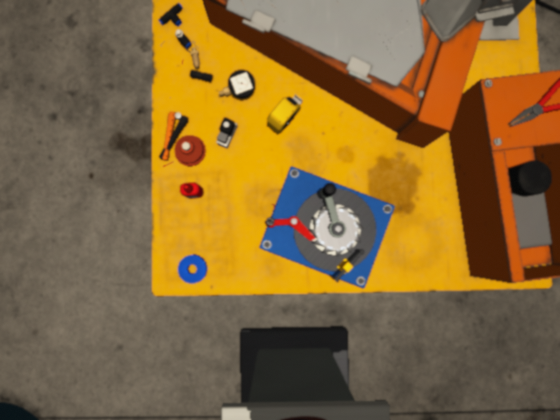

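View pics/side0.png

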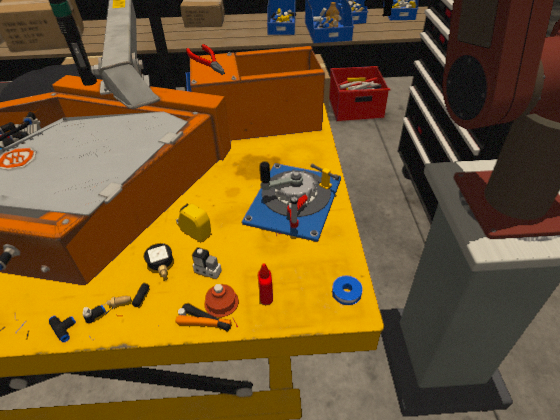

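The top view shows the reel hub near (338,229), the grip at (331,188), the pawl pin at (269,223) and the bracket near (347,265). I'll zoom in on both views.

```bash
python3 - <<'E'
import cv2,numpy as np
a=cv2.imread("pics/top0.png")[155:295,250:405]; b=cv2.imread("pics/side0.png")[150:250,235:350]
a=cv2.resize(a,None,fx=3.9,fy=3.9,interpolation=cv2.INTER_CUBIC);b=cv2.resize(b,None,fx=1.6*1,fy=1.6,interpolation=cv2.INTER_CUBIC)
o=np.zeros((600,800,3),np.uint8);o[:a.shape[0],:a.shape[1]]=a;o[:b.shape[0],800-b.shape[1]:]=b;cv2.imwrite("pics/z0.png",o);print(a.shape,b.shape)
E
```

```text
(546, 604, 3) (160, 184, 3)
```

View pics/z0.png

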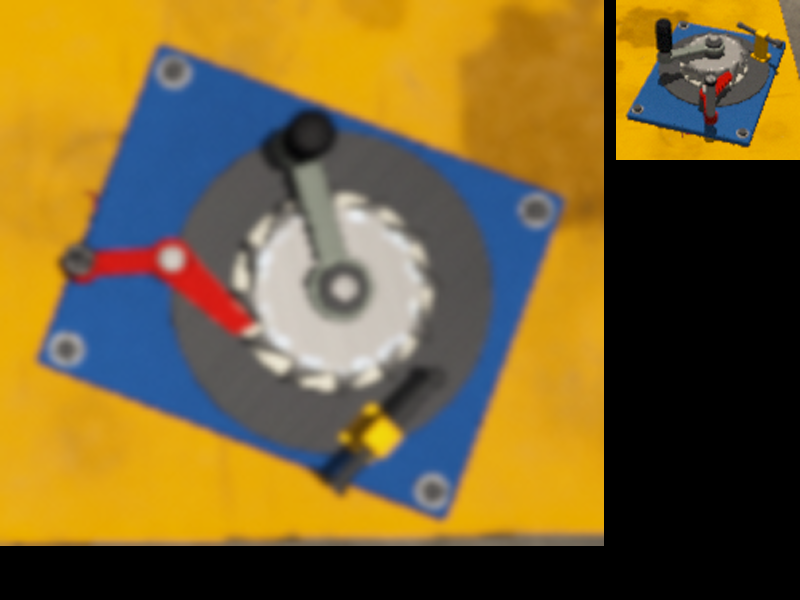

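```bash
cat > h.py <<'E'
import cv2,numpy as np
from plant import *
from scipy.spatial.transform import Rotation as R
def ray(n,uv):
    c=camera_info(n);K=np.array([[c["fx"],0,c["cx"]],[0,c["fy"],c["cy"]],[0,0,1]])
    p=cv2.undistortPoints(np.array([[uv]],float),K,np.array(c["dist_coeffs"]))[0,0]
    T=np.array(c["world_from_camera"]);return T[:3,3],T[:3,:3]@np.array([p[0],-p[1],-1])
def on(n,uv,z):
    o,d=ray(n,uv);return (o+d*(z-o[2])/d[2])[:2]
def proj(n,p):
    c=camera_info(n);K=np.array([[c["fx"],0,c["cx"]],[0,c["fy"],c["cy"]],[0,0,1]])
    q=np.linalg.inv(np.array(c["world_from_camera"]))@np.r_[p,1]
    return cv2.projectPoints(np.array([[q[0],-q[1],-q[2]]]),np.zeros(3),np.zeros(3),K,np.array(c["dist_coeffs"]))[0][0,0]
def ori(a):
    # tool y down; tool x (jaw axis) at angle a in world xy
    x=np.array([np.cos(a),np.sin(a),0]);y=np.array([0,0,-1.]);return R.from_matrix(np.c_[x,y,np.cross(x,y)]).as_rotvec()
def snap(n,f,box=None,s=1):
    im=cv2.cvtColor(read_camera(n),cv2.COLOR_RGB2BGR);cv2.imwrite("pics/raw_"+f,im)
    if box: im=im[box[1]:box[3],box[0]:box[2]]
    cv2.imwrite("pics/"+f,cv2.resize(im,None,fx=s,fy=s,interpolation=cv2.INTER_CUBIC))
E
python3 - <<'E'
from h import *
P=lambda x,y,z:on("top",(250+(x+.5)/3.9-.5,155+(y+.5)/3.9-.5),z)
cs=[P(*c,.010) for c in((162,45),(564,200),(444,518),(40,358))]
c=np.array(cs);print("corners",c.round(4).tolist(),"centre",c.mean(0), [np.linalg.norm(c[i]-c[i-1]).round(4) for i in range(4)])
for k in range(4): d=c[(k+1)%4]-c[k];print(np.degrees(np.arctan2(d[1],d[0])))
for n,p in dict(hub=(344,289,.06),grip=(312,130,.112),pin=(78,260,.102),piv=(172,258,.045),brk=(382,436,.059),tip=(437,372,.052),head=(335,480,.052)).items(): print(n,P(*p))
M=current_orientation();print(R.from_rotvec(M).as_matrix().round(3))
E
```

```text
corners [[0.6027, 0.0167], [0.5223, -0.1783], [0.3692, -0.1148], [0.4502, 0.0794]] centre [ 0.48611766 -0.0492443 ] [np.float64(0.1649), np.float64(0.211), np.float64(0.1658), np.float64(0.2105)]
-112.40145296692668
157.4692388986948
67.37118069982547
-22.34894285297907
hub [ 0.47980343 -0.06324738]
grip [ 0.54817027 -0.04480042]
pin [0.4938524 0.0584519]
piv [0.49626102 0.01524987]
brk [ 0.41200535 -0.07896386]
tip [ 0.44065248 -0.10632147]
head [ 0.39179534 -0.05765874]
[[ 0.327 -0.     0.945]
 [-0.945  0.002  0.327]
 [-0.002 -1.     0.   ]]
```

```bash
cat >> h.py <<'E'
C=np.array([.480,-.063]);PIV=np.array([.4963,.0152])
def pinpos(deg,r=.0428): return PIV+r*np.array([np.cos(np.radians(deg)),np.sin(np.radians(deg))])
def tcp(xy,z): return [xy[0],xy[1],z+.164]
E
python3 - <<'E'
from h import *
for a in(3,183):
    q=solve_ik(tcp(pinpos(93),.08),ori(np.radians(a)));q2=solve_ik(tcp([.548,-.045],.09),ori(np.radians(a+120)))
    print(a,None if q is None else q.round(2),None if q2 is None else q2.round(2))
a=min((3,183),key=lambda a:abs(solve_ik(tcp(pinpos(93),.08),ori(np.radians(a)))[5]))
print("use",a)
p=np.array([.4939,.0585])
movep(tcp(p,.20),ori(np.radians(a)))
move_linear(tcp(p,.08),.12)
f0=current_ft_force()
grab(8);print(current_opening(),current_ft_force()-f0,current_t())
f0=current_ft_force()
for k in range(1,7):
    d=93-32*k/6
    move_linear(tcp(pinpos(d),.08),.05,orientation=ori(np.radians(a-32*k/6)))
    print(round(d),(current_ft_force()-f0).round(1))
open_jaws()
move_linear(tcp(pinpos(61),.20),.2);print(current_t())
q=current_q();q[0]-=.7;movej(q)
snap("top","t1.png",(250,155,405,295),3.9);print(current_t())
E
```

```text
3 [-0.04  0.1   1.99 -0.    1.05 -0.09] [-0.23  0.2   1.85  0.    1.09 -2.37]
183 None [-0.23  0.2   1.85 -0.    1.09  0.77]Traceback (most recent call last):
  File "<stdin>", line 5, in <module>
  File "<stdin>", line 5, in <lambda>
TypeError: 'NoneType' object is not subscriptable
```

```bash
python3 - <<'E'
from h import *
a=3
p=np.array([.4939,.0585])
movep(tcp(p,.20),ori(np.radians(a)))
move_linear(tcp(p,.08),.12)
f0=current_ft_force()
grab(8);print(current_opening(),current_ft_force()-f0,current_t())
f0=current_ft_force()
for k in range(1,7):
    d=93-32*k/6
    move_linear(tcp(pinpos(d),.08),.05,orientation=ori(np.radians(a-32*k/6)))
    print(round(d),(current_ft_force()-f0).round(1))
open_jaws()
move_linear(tcp(pinpos(61),.20),.2);print(current_t())
q=current_q();q[0]-=.7;movej(q)
snap("top","t1.png",(250,155,405,295),3.9);print(current_t())
E
```

```text
0.014131712153822102 [ 5.85166242  1.41589941 -5.13934341] 4.95
88 [-4.4  1.3  4.5]
82 [-4.3  3.   5.2]
77 [-3.8  3.   5.9]
72 [-4.3  4.4  6.2]
66 [-2.5  2.4  5.7]
61 [-2.1  4.3  5.1]
8.55
9.9333
```

View pics/t1.png

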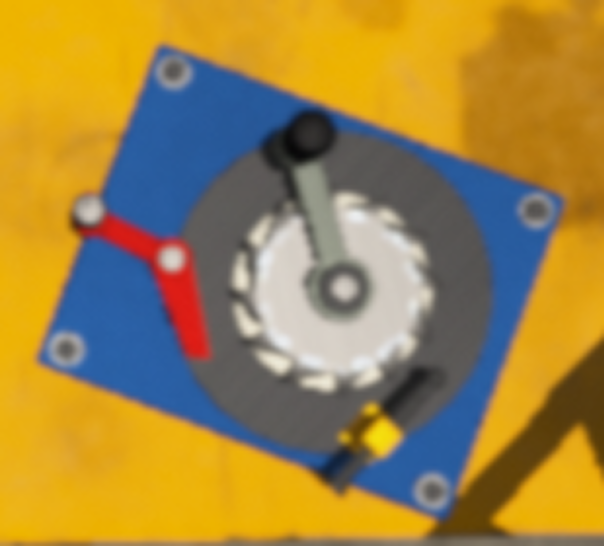

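```bash
cat >> h.py <<'E'
def gp(deg,r=.070): return C+r*np.array([np.cos(np.radians(deg)),np.sin(np.radians(deg))])
def tr(deg,f):
    t=np.radians(deg);return np.round([f@[np.sin(t),-np.cos(t),0],f@[np.cos(t),np.sin(t),0],f[2]],1) # cw-tangential, radial, z
E
python3 - <<'E'
from h import *
o=ori(np.radians(-57))
p=gp(15.1)
movep(tcp(p,.24),o)
f0=current_ft_force();print(f0.round(1))
move_linear(tcp(p,.09),.12)
grab(15);print(current_opening(),tr(15,current_ft_force()-f0),current_t())
for d in np.arange(15-10,-101,-10):
    move_linear(tcp(gp(d),.09),.06)
    F=tr(d,current_ft_force()-f0);print(d,F)
    if abs(F[:2]).max()>25: print("high");break
print(current_t()); np.save("f0.npy",f0)
snap("top","t2.png",(250,155,405,295),3.9)
E
```

```text
[-0.2  0.2 -0.4]
0.021011321848935633 [ 4.   2.9 -2. ] 13.4833
5 [-2.4  4.3 -0.5]
-5 [-2.3  4.7 -2.1]
-15 [-2.5  4.9 -1.6]
-25 [-2.9  5.7 -2.2]
-35 [-2.2  4.8 -2.5]
-45 [-2.4  5.2 -1.7]
-55 [-1.5  5.7 -2.4]
-65 [-2.5  5.  -2.3]
-75 [-0.7  4.9 -1. ]
-85 [-1.4  4.1 -1.1]
-95 [-1.6  3.8 -1.5]
17.3417
```

View pics/t2.png

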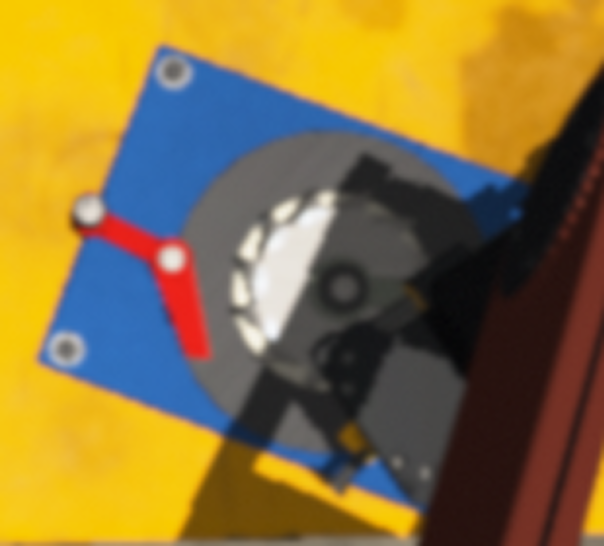

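```bash
python3 - <<'E'
from h import *
f0=np.load("f0.npy")
for d in np.arange(-97,-160,-1.):
    hit=move_linear(tcp(gp(d),.09),.012 if d<-108 else .03,threshold=8)
    F=tr(d,current_ft_force()-f0)
    if d%4==0 or hit: print(d,F,hit)
    if hit or F[0]<-8: print("stop",d,F,hit);break
p=current_position();v=p[:2]-C;print(np.degrees(np.arctan2(v[1],v[0])),np.linalg.norm(v),current_opening(),current_t())
E
```

```text
-100.0 [-5.2  4.7 -3.2] False
-104.0 [-5.   3.9 -3.2] False
-108.0 [-5.4  4.  -2.7] False
-112.0 [-6.3  2.9 -3.2] False
-116.0 [-5.   3.1 -2.1] False
-120.0 [-5.2  2.7 -2.2] False
-124.0 [-8.2  1.8 -5.2] False
stop -124.0 [-8.2  1.8 -5.2] False
-123.4493567111787 0.0699231358366773 0.021434502100729586 24.3917
```

```bash
python3 - <<'E'
from h import *
f0=np.load("f0.npy")
for d in (-124.4,-124.8,-125.2):
    hit=move_linear(tcp(gp(d),.09),.012,threshold=6)
    F=tr(d,current_ft_force()-f0);p=current_position();v=p[:2]-C
    print(d,F,hit,np.degrees(np.arctan2(v[1],v[0])))
    if F[0]<-11:break
open_jaws();print(current_t())
p=current_position();move_linear([p[0],p[1],.40],.25)
q=current_q();q[0]-=.75;movej(q)
snap("top","t3.png",(250,155,405,295),3.9);print(current_t())
E
```

```text
-124.4 [-9.5  1.8 -6.8] False -123.63835922180346
-124.8 [-12.1   1.5  -7.6] False -123.84807471055603
26.15
28.2
```

View pics/t3.png

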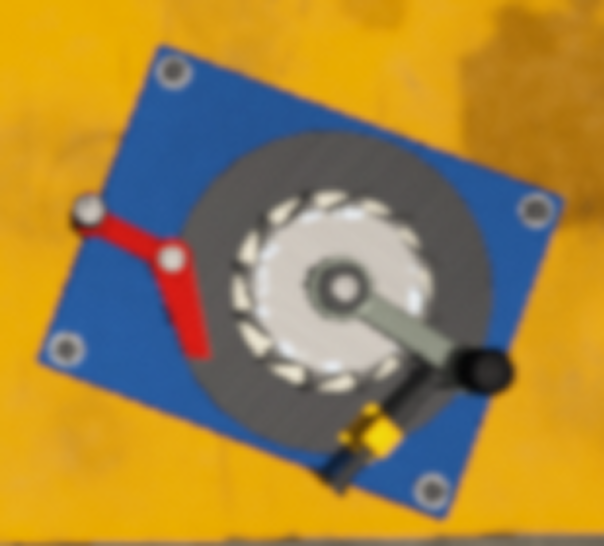

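```bash
python3 - <<'E'
from h import *
p=on("top",(250+89.5/3.9-.5,155+210.5/3.9-.5),.102);v=p-PIV;d0=np.degrees(np.arctan2(v[1],v[0]));print(p,d0,np.linalg.norm(v))
r=np.clip(np.linalg.norm(v),.0422,.0436)
A=lambda d:ori(np.radians(d-90))
movep(tcp(p,.22),A(d0));f0=current_ft_force()
move_linear(tcp(p,.08),.12)
grab(8);print(current_opening(),current_t(),(current_ft_force()-f0).round(1))
def st(d,s):
    move_linear(tcp(pinpos(d,r),.08),s,orientation=A(d),threshold=9)
    t=np.radians(d);F=current_ft_force()-f0;return np.round([F@[-np.sin(t),np.cos(t),0],F@[np.cos(t),np.sin(t),0],F[2]],1)
for d in np.arange(np.ceil(d0)+3,80,4): print(d,st(d,.03))
b=[]
for d in np.arange(80,95,1.):
    F=st(d,.01);b.append(F[0]);v=current_position()[:2]-PIV;print(d,F,np.degrees(np.arctan2(v[1],v[0])).round(2))
    if F[0]<np.median(b[:3])-3: print("contact");break
print(current_t())
snap("side","s4.png",(235,150,350,250),5)
snap("top","t4.png",(250,155,405,295),3.9)
E
```

```text
[0.5157908  0.05320169] 62.84702807617977 0.0427085454400842
0.013936980823468493 32.5667 [ 1.8  0.6 -1.1]
66.0 [-0.6  0.6 -1.4]
70.0 [ 0.3  1.1 -0.6]
74.0 [-0.3  0.3 -0.7]
78.0 [-0.7  0.  -0.3]
80.0 [-1.2 -0.5 -1.8] 79.78
81.0 [-2.1 -0.3 -1. ] 80.9
82.0 [-2.9 -1.5 -1.7] 81.98
83.0 [-2.2 -1.8 -1.3] 83.04
84.0 [-2.3 -2.5 -1.7] 84.06
85.0 [-2.4 -3.9 -1.1] 85.04
86.0 [-3.  -2.8 -2.3] 85.96
87.0 [-4.6 -4.2 -3.5] 86.55
88.0 [-7.3 -4.2 -6.4] 87.11
contact
35.8667
```

```bash
python3 - <<'E'
from h import *
open_jaws();p=current_position();move_linear([p[0],p[1],.36],.25)
q=current_q();q[0]-=.9;movej(q);print(current_t())
snap("top","t5.png",(250,155,405,295),3.9)
E
```

```text
39.5333
```

View pics/t5.png

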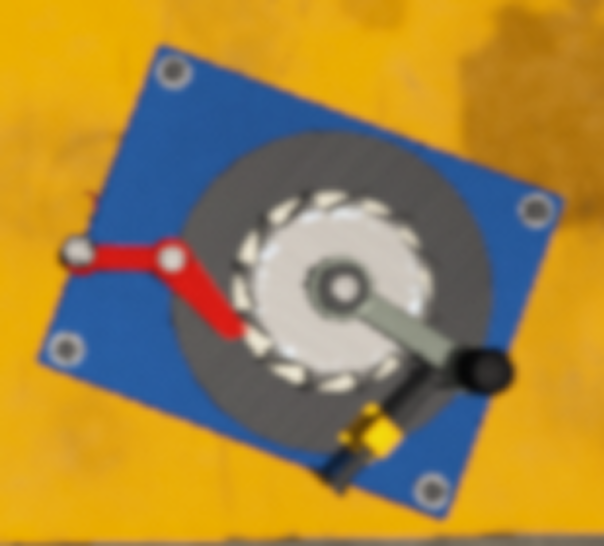

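```bash
python3 - <<'E'
from h import *
def ang(f):
    b=cv2.imread(f);h=cv2.cvtColor(b,cv2.COLOR_BGR2HSV)
    m=((h[...,0]<8)|(h[...,0]>172))&(h[...,1]>150)&(h[...,2]>80);m[:,:250]=0;m[:,405:]=0;m[:155]=0;m[295:]=0
    y,x=np.nonzero(m);k=(x>292+3)&(y>222)   # nose leg
    P=np.array([on("top",(u,v),.038) for u,v in zip(x[k],y[k])])-PIV
    c=P.mean(0);far=P[np.argsort(-np.linalg.norm(P,axis=1))[:4]].mean(0)
    return np.degrees(np.arctan2(c[1],c[0])),far+PIV-C,np.linalg.norm(far+PIV-C),k.sum()
for f in("top0.png","raw_t1.png","raw_t5.png"): print(f,ang("pics/"+f))
a,b=[cv2.imread(f"pics/raw_{t}.png")[200:290,330:405].astype(int) for t in("t3","t5")];print("arm diff",abs(a-b).mean(),abs(a-b).max())
E
```

```text
top0.png (np.float64(-135.56645233709165), array([-0.0158598 ,  0.04414011]), np.float64(0.046902908402787415), np.int64(163))
raw_t1.png (np.float64(-162.19028194351313), array([-0.03016964,  0.06473214]), np.float64(0.07141748101399914), np.int64(134))
raw_t5.png (np.float64(-140.3671805561004), array([-0.02036737,  0.04885389]), np.float64(0.05292950587360353), np.int64(161))
arm diff 1.1000987654320988 38
```

```bash
python3 - <<'E'
from h import *
g=[cv2.imread(f"pics/raw_{t}.png",0).astype(np.float32) for t in("t3","t5")]
for n,(x0,y0,x1,y1) in dict(grip=(362,238,388,262),plate=(375,195,400,220),brk=(330,250,360,280)).items():
    print(n,cv2.phaseCorrelate(g[0][y0:y1,x0:x1].copy(),g[1][y0:y1,x0:x1].copy(),cv2.createHanningWindow((x1-x0,y1-y0),cv2.CV_32F)))
print(current_t())
E
```

```text
grip ((0.47498362005246797, -0.10919318575216685), 0.9606628955146412)
plate ((0.46471345362758676, 0.4883399497831089), 0.8367637859344482)
brk ((-0.03369721354530952, 0.09761233577180484), 0.9684495131174723)
39.5833
```

```bash
python3 - <<'E'
from h import *
o=[]
for t in("t3","t5"):
    b=cv2.imread(f"pics/raw_{t}.png");g=b.max(2).astype(float)[240:262,364:390]
    w=np.clip(60-g,0,40);y,x=np.mgrid[240:262,364:390];w[(x<370)]=0
    print(t,(w*x).sum()/w.sum(),(w*y).sum()/w.sum(),w.sum())
    o.append(cv2.resize(b[225:275,330:405],None,fx=5,fy=5,interpolation=cv2.INTER_NEAREST))
d=cv2.convertScaleAbs(cv2.absdiff(o[0],o[1]),alpha=5)
cv2.imwrite("pics/cmp.png",np.vstack([np.hstack(o),np.hstack([d,d*0])]))
E
```

```text
t3 373.5862203191904 249.32931101595952 2569.0
t5 373.5626477541371 249.33057525610718 2538.0
```

View pics/cmp.png

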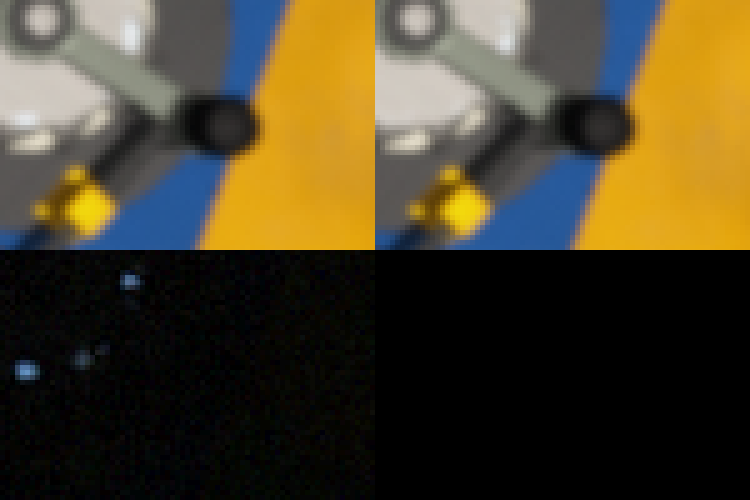

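The difference image shows the arm and grip (373.6, 249.3) did not move while I laid the pawl back. Only glints on the wheel changed, and the arm still lies on the screw tip.

```bash
python3 -c "
from plant import *
job_done();print(current_t())"
```

```text
the job is handed in; nothing more can be done
the job is handed in; nothing more can be done
```

The reel is slacked off, and I handed the job in at about 40 s of the 67 s allowed, with the robot clear of everything.

- **Pawl out:** I pinched the pin and swung it clockwise. Pin and nose angles gave about 27–30° of swing. The nose was about 70 mm from the reel's axis, well past the 58 mm asked for.
- **Crank back:** I turned the grip clockwise by about 139°, using 5–6 N. I felt the stop at about -124° and pressed to 12 N in all, of which about 7 N was on the screw tip, then let go. The picture shows the arm lying on the tip.
- **Pawl back:** I swung it in until the push at the pin rose about 5 N, then let go.
    - **Depth:** It rests about 5° short of its starting position, probably on a tooth's sloping side. From that angle, the nose is about 46.5 mm from the axis, inside the 50 mm tooth tips. A rougher check on the red pixels gave about 48.5 mm, so the depth is only known to about 2 mm. I did not push it deeper, because that would have turned the crank off the stop.
- **Last check:** One image-shift test suggested the grip had moved about 0.5 px while I laid the pawl back. It showed the same shift for the fixed base plate, so I discounted it. The grip's centre (within 0.03 px) and the difference image both show the crank did not move.

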